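Hang the red-faced mallet in its ring holder

ROBOT

A 7-joint arm with a two-finger parallel gripper is mounted at the origin on the work surface. World frame = base frame: x ahead of the robot, y to its left, z up, the work surface at z = 0. Lengths are in m, angles in rad, forces in N, time in s.
With the tool pointing down it reaches from about 0.425 to 0.875 m from the base axis. Payload 4.7 kg.
Tool frame: the origin (TCP) lies at the very end of the fingers, on their centre line; the grasp point (between the pads) lies 19 mm behind it; z points along the fingers, y is the line along which they close (so a half turn about z gives the same grasp; the last joint's range is limited). The gripper opens to 87 mm and grips with 3 to 60 N. Pads are 19 mm wide; open, the fingers measure 117 mm over their backs; the gripper's body (75 mm by 190 mm) begins 51 mm behind the grasp point.
Start: joints at [-1.306, 0.321, -0.07, 1.45, 0.023, 1.371, -0.057], TCP at [0.161, 0.63, 0.223] pointing down, gripper open.
Joint ranges: [-2.86, 2.86], [-0.3, 2.09], [-1.38, 1.24], [0.06, 2.45], [-1.56, 4.7], [0.09, 2.05], [-2.69, 2.69]. Speed limits (rad/s): [2.57, 2.57, 3.14, 3.14, 3.14, 3.14, 3.14].

INTERFACE

Orientations are given as a rotation vector (axis times angle).
In Python, from bench import ctrl, get_image, job gives the robot as it stands.
- The arm moves only by the shell command python3 -m crank 'ROWS' [FORCE]. ROWS is JSON, a list that holds one entry, the list of rows, each a list of 5 numbers: the shift along the tool's x, y, z in mm, then the turn about the tool's z in rad, then the closure, from -1 (fully open) to 1 (shut), so that 0 is half open. A call has 1 to 10 rows; each row shifts and turns the commanded pose from where the row before left it, along the tool's axes as they then stand; what a row does not reach is not made up. A row lasts 1/12 s, in which the tool goes at most 41.7 mm and 7.16 degrees, less where a joint would pass 70% of its speed; a pose out of reach is approached as far as the arm can. A call with a gripper value outside its range is refused whole. The fingers move at their own pace and stop on an object; FORCE is the grip in N (left out, the last holds). Time passes only in rows, so rows that do not move let the fingers close. It gives the time, the measured TCP pose, the force, the opening and the grip force at its end, in the units of the state.
- ctrl.get_state(): the state, without advancing time (a new reading comes with each control period).
- get_image(name): name is "side" or "top"; returns a dict with "pixels" (384x512x3 uint8, red, green, blue), "fx", "fy", "cx", "cy" (pixels), "T" (4x4, takes a point from camera to world coordinates). Camera axes: x right, y down, z forward; pixel columns grow to the right and rows downward; lengths in m; the calibration is good to about 2 mm. A picture is of the moment at which its call begins. There is no depth.
- job.close_job(): hands the job in; it is judged then, once.
The state is a dict: "time": time; "joint_positions": joint angles; "qd": joint speeds; "joint_torque": joint torques, N m; "position": TCP position; "tool_rot": TCP orientation; "ft_force": force on the tool from outside, world axes, zero at the start; "torque": the same for the moment, N m; "grip_width": opening from 0.0 (shut) to 1.0 (fully open); "grip_force": force on a finger pad.
Only numpy, scipy, OpenCV 4.12 (cv2) and the standard library are available. Lean on these libraries where they do the work, as an engineer would, in place of code of your own. Each camera call takes 0.05 s, during which the arm holds its last target. There are 200 camera calls.

TASK

Three striking tools stand handle-down in the plywood block. Take out the mallet with the red faces, put it handle-first down through the yellow ring from above until its head rests on the ring, and let go so that it hangs there upright. Leave the other two tools standing in the block.

Things in the scene. Friction and masses are not known exactly. Their poses are not given: they have to be found in the camera images.
- mallet: Mallet to hang: aluminium box head with a red face at each end (90 mm along x, 40 along y, 42 high, flat underneath) on a pale round wooden handle 22 mm thick, 120 long; 0.2-0.4 kg. Origin: head's underside on the handle axis; z up, handle runs down -z. Starts upright (leans up to 4 deg) in a round hole of a fixed plywood block, foot 8 mm, underside 128 and head top 170 mm above the table.
- rubber_mallet: Bystander: mallet with a black round rubber head (42 mm thick, 90 along its x, lying level) on a dark handle, 22 x 120 mm. Origin: underside of the head on the handle axis, z up. It stands in the same block, which is 90 x 300 mm, 75 high, with three holes 26 mm wide, 67 deep, 110 apart along its length: one tool in each, any order, heads across the block within 15 deg.
- steel_hammer: Bystander: hammer with a grey steel head (85 mm along its x, 28 wide, 30 high) on a blue handle, 22 x 120 mm. Origin: underside of the head on the handle axis, z up. It stands in the same block as the other two, its head's underside also 128 mm above the table.
- ring (a point): Centre of the yellow ring's bore at the level of its top face, 135 mm above the table; z up. The ring is level, 46 mm inside, 64 outside, 14 thick, open below for 127 mm down to a steel base plate. Fixed to a steel post 22 mm square, 92 mm off along +x, its top 12 mm below the ring's top; nothing of the holder is higher than the ring. Bolted down left or right of the tool block.

How it is judged:
By the outcome, as a careful person would: the job done as asked, in the order asked, and still so for the second after the job is handed in, with the robot touching nothing.
It also fails if it takes over 40 s, if anything falls off the work surface, if the arm or the gripper's body presses on something with over 40 N, if the wrist force passes 120 N, or if a joint passes its speed limit or range.

## Working session

There is one attempt and no reset: what is moved stays moved. The work goes in short steps, Python scripts to look and compute and a shell command to move; the robot and the scene stay as the last step left them, time stands still between calls to the robot, and variables do not carry over. Pictures are saved under pics/ and viewed, at most 13 in all, crops included, and the job is handed in when it is done.

```bash
mkdir -p pics; ls; python3 - <<'E'
from bench import ctrl,get_image
import cv2,numpy as np
s=ctrl.get_state();print({k:np.round(v,3).tolist() for k,v in s.items()})
for n in("top","side"):
    d=get_image(n);cv2.imwrite(f"pics/{n}0.png",d["pixels"][:,:,::-1]);print(n,d["fx"],d["cx"],d["cy"],np.round(d["T"],3).tolist())
E
```

```text
pics
{'time': 0.0, 'joint_positions': [-1.306, 0.322, -0.07, 1.452, 0.023, 1.371, -0.057], 'qd': [-0.0, 0.001, 0.001, -0.001, -0.002, 0.0, 0.0], 'joint_torque': [-0.0, -49.131, -0.404, -31.252, -0.064, 0.044, 0.0], 'position': [0.161, 0.629, 0.221], 'tool_rot': [-0.393, -3.117, 0.003], 'ft_force': [0.802, 0.606, 0.2], 'torque': [0.016, 0.031, -0.029], 'grip_force': 0.0, 'grip_width': 0.996}
top 353.99878894233035 257.9938449455242 190.89434640080418 [[-0.007, -0.987, 0.16, 0.387], [-1.0, 0.008, 0.004, 0.007], [-0.005, -0.16, -0.987, 1.144], [0.0, 0.0, 0.0, 1.0]]
side 452.27688335669455 252.93759651901118 197.31850670364366 [[0.889, -0.237, 0.391, 0.083], [-0.457, -0.484, 0.746, -0.887], [0.012, -0.842, -0.539, 0.798], [0.0, 0.0, 0.0, 1.0]]
```

View pics/top0.png

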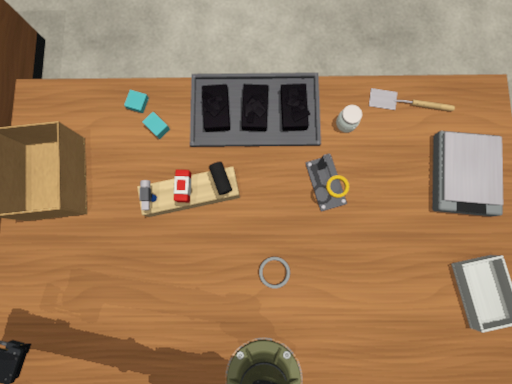

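View pics/side0.png

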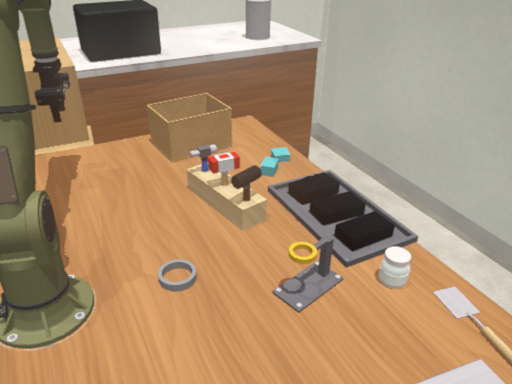

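The top view shows the mallet in the middle of the block at (182,186), with the rubber mallet to its right and the steel hammer to its left. The ring is at (338,186). The side view shows the same: mallet at (224,162), ring at (303,253), post at (325,258).

```bash
cat > h.py <<'E'
import cv2,numpy as np
from bench import ctrl,get_image
def ray(d,uv,z):
    T=np.array(d["T"]);r=T[:3,:3]@[(uv[0]-d["cx"])/d["fx"],(uv[1]-d["cy"])/d["fy"],1]
    return T[:3,3]+r*(z-T[2,3])/r[2]
def red(p):
    p=p.astype(int);return ((p[...,0]>110)&(p[...,1]<60)&(p[...,2]<60)).astype(np.uint8)
def yel(p):
    h=cv2.cvtColor(p,cv2.COLOR_RGB2HSV);return cv2.inRange(h,(20,190,110),(34,255,255))
def big(m,join=9):
    k=cv2.morphologyEx(m,cv2.MORPH_CLOSE,np.ones((join,join)))
    c=max(cv2.findContours(k,0,1)[0],key=cv2.contourArea)
    return c
E
python3 - <<'E'
from h import *
for n in("top","side"):
    d=get_image(n);p=d["pixels"]
    c=big(red(p),15);print(n,"red",cv2.minAreaRect(c),cv2.boundingRect(c))
    (u,v),wh,a=r=cv2.minAreaRect(c);b=cv2.boxPoints(r)
    print(" centre z.149/.17",ray(d,(u,v),.149).round(4),ray(d,(u,v),.17).round(4),"box@.17",[ray(d,q,.17)[:2].round(3).tolist() for q in b])
    c=big(yel(p),3);e=cv2.fitEllipse(c);print(" ring",e,ray(d,e[0],.132).round(4))
    x,y=(160,165) if n=="top" else (205,145)
    cv2.imwrite(f"pics/{n}1.png",cv2.resize(p[140:230,130:370] if n=="top" else p[140:310,180:380],None,fx=3,fy=3,interpolation=2)[:,:,::-1])
E
```

```text
top red ((182.06150817871094, 185.52337646484375), (15.070256233215332, 31.34779930114746), 2.385944128036499) (174, 170, 17, 32)
 centre z.149/.17 [0.5652 0.2273 0.149 ] [0.5615 0.2227 0.17  ] box@.17 [[0.518, 0.244], [0.607, 0.243], [0.605, 0.201], [0.516, 0.202]]
 ring ((337.2679138183594, 186.06471252441406), (20.283384323120117, 21.29630470275879), 71.0472412109375) [ 0.5631 -0.2194  0.132 ]
side red ((212.5, 165.5), (7.0, 11.0), 0.0) (209, 160, 8, 12)
 centre z.149/.17 [0.5258 0.2224 0.149 ] [0.5115 0.1865 0.17  ] box@.17 [[0.49, 0.161], [0.515, 0.222], [0.534, 0.213], [0.508, 0.152]]
 ring ((302.9040832519531, 249.63870239257812), (23.616701126098633, 27.619670867919922), 92.11797332763672) [ 0.5672 -0.2155  0.132 ]
```

View pics/top1.png

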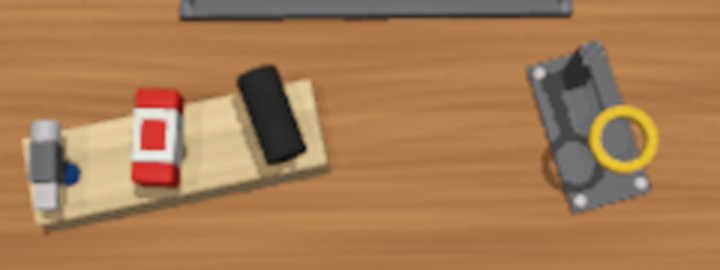

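View pics/side1.png

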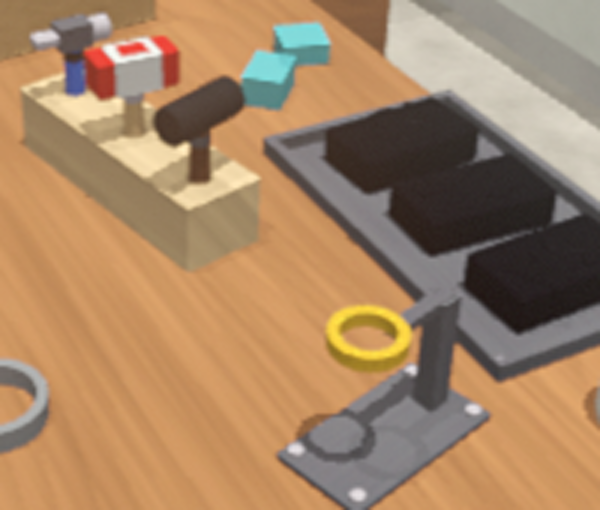

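```bash
python3 -m crank '[[[0,0,0,-0.117,-1],[0,0,0,-0.117,-1],[-27,-27,0,0,-1],[-27,-27,0,0,-1],[-27,-27,0,0,-1],[-27,-27,0,0,-1],[-27,-27,0,0,-1],[-27,-27,0,0,-1],[-27,-27,0,0,-1],[-27,-27,0,0,-1]]]' 40; python3 -m crank '[[[-27,-27,0,0,-1],[-27,-27,0,0,-1],[-27,-27,0,0,-1],[-27,-27,0,0,-1],[-27,-27,0,0,-1],[0,0,0,0,-1],[0,0,0,0,-1]]]'
```

```text
time: 1.03
position: [0.3747, 0.4084, 0.2226]
tool_rot: [0.026, 3.141, 0.0]
ft_force: [0.9, 0.5, 0.2]
grip_width: 1.0
grip_force: 0.0
time: 1.62
position: [0.5081, 0.2699, 0.2224]
tool_rot: [0.036, 3.141, -0.001]
ft_force: [0.4, 0.5, 0.8]
grip_width: 0.996
grip_force: 0.0
```

```bash
python3 -m crank '[[[-18,-15,0,0,-1],[-18,-15,0,0,-1],[-18,-16,0,0,-1],[0,0,0,0,-1],[0,0,0,0,-1]]]'; python3 - <<'E'
from h import *
for n in("top","side"):
    d=get_image(n);p=d["pixels"]
    cv2.imwrite(f"pics/{n}2.png",cv2.resize(p[130:240,110:270] if n=="top" else p[60:230,150:320],None,fx=3.5,fy=3.5,interpolation=2)[:,:,::-1])
E
```

```text
time: 2.03
position: [0.5595, 0.2261, 0.2222]
tool_rot: [-0.028, -3.141, -0.0]
ft_force: [-0.5, 0.9, 0.5]
grip_width: 0.998
grip_force: 0.0
```

View pics/side2.png

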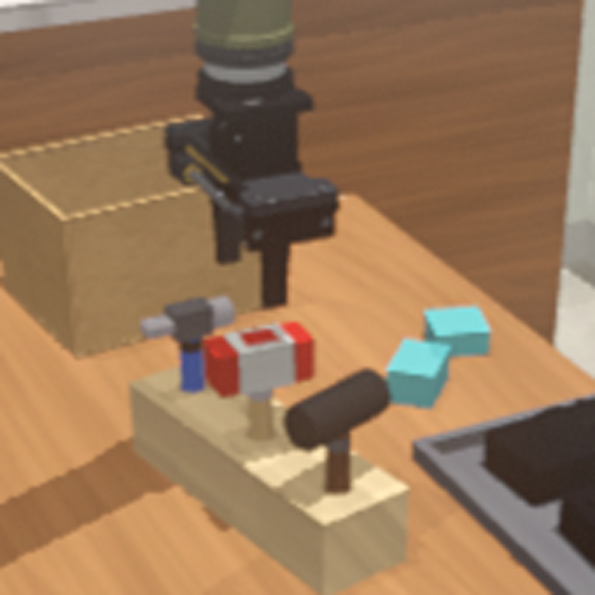

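The mallet sits between the two fingertips, which are at crop (228,262) and (273,305), and the neighbours are clear. I'll go down now.

```bash
python3 -m crank '[[[-1.5,-2.5,15,0,-1],[0,0,20,0,-1],[0,0,20,0,-1],[0,0,18,0,-1],[0,0,16,0,-1],[0,0,0,0,-1],[0,0,0,0,-1]]]'; python3 -m crank '[[[0,0,0,0,0],[0,0,0,0,0.2],[0,0,0,0,0.4],[0,0,0,0,1],[0,0,0,0,1],[0,0,0,0,1],[0,0,0,0,1],[0,0,0,0,1],[0,0,0,0,1],[0,0,0,0,1]]]' 35
```

```text
time: 2.72
position: [0.5595, 0.2249, 0.133]
tool_rot: [-0.022, -3.139, 0.0]
ft_force: [0.2, -0.2, 0.6]
grip_width: 1.0
grip_force: 0.0
time: 3.55
position: [0.5611, 0.2235, 0.1336]
tool_rot: [0.026, 3.141, 0.0]
ft_force: [-0.1, 0.5, 0.9]
grip_width: 0.457
grip_force: 34.6
```

```bash
python3 -m crank '[[[0,0,-8,0,1],[0,0,-12,0,1],[0,0,-15,0,1],[0,0,-20,0,1],[0,0,-25,0,1],[0,0,-25,0,1],[0,0,-25,0,1],[0,0,-25,0,1],[0,0,-25,0,1],[0,0,-15,0,1]]]' 45;python3 - <<'E'
from h import *
for n in("side",):
    d=get_image(n);p=d["pixels"]
    cv2.imwrite(f"pics/{n}3.png",cv2.resize(p[30:230,150:320],None,fx=3,fy=3,interpolation=2)[:,:,::-1])
E
```

```text
time: 4.38
position: [0.5615, 0.2229, 0.3325]
tool_rot: [0.027, 3.138, 0.002]
ft_force: [-0.1, 0.4, -3.5]
grip_width: 0.461
grip_force: 44.5
```

View pics/side3.png

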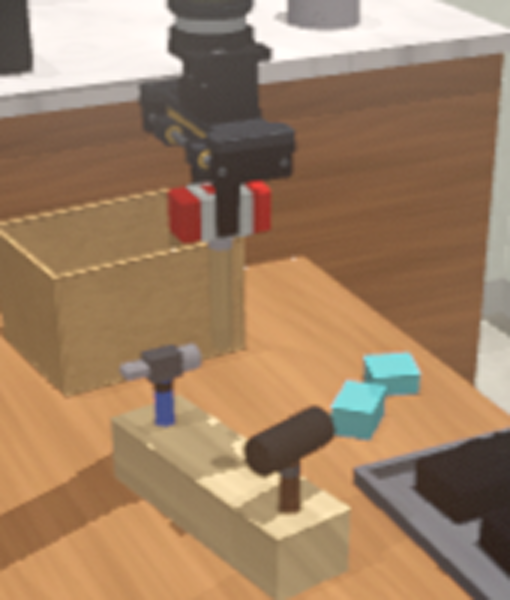

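The mallet is out with its handle foot at crop (228,350), and the other two tools still stand in the block. Next I'll carry it to the ring.

```bash
python3 -m crank '[[[0,-15,0,0,1],[-1,-25,0,0,1],[-1,-30,0,0,1],[-1,-30,0,0,1],[-1,-30,0,0,1],[-1,-30,0,0,1],[-1,-30,0,0,1],[-1,-30,0,0,1],[-1,-30,0,0,1],[-1,-30,0,0,1]]]'; python3 -m crank '[[[0,-30,0,0,1],[-1,-30,0,0,1],[-1,-30,0,0,1],[-1,-30,0,0,1],[0,-25,0,0,1],[0,-15,0,0,1],[0,0,0,0,1],[0,0,0,0,1],[0,0,0,0,1]]]'
python3 - <<'E'
from h import *
s=ctrl.get_state();print(s["position"])
for n in("top","side"):
    d=get_image(n);p=d["pixels"];T=np.linalg.inv(np.array(d["T"]))
    P=np.array(s["position"])
    for nm,Q in(("handle top",P-[0,0,.005]),("foot",P-[0,0,.125])):
        q=T[:3,:3]@Q+T[:3,3];print(n,nm,(d["fx"]*q[0]/q[2]+d["cx"]).round(1),(d["fy"]*q[1]/q[2]+d["cy"]).round(1))
    c=max(cv2.findContours(yel(p),0,1)[0],key=cv2.contourArea);print(cv2.boundingRect(c))
d=get_image("side");p=d["pixels"]
cv2.imwrite("pics/side4.png",cv2.resize(p[100:300,230:400],None,fx=3,fy=3,interpolation=2)[:,:,::-1])
E
```

```text
time: 5.27
position: [0.5638, -0.0593, 0.3272]
tool_rot: [-0.028, -3.139, 0.0]
ft_force: [-0.1, -0.5, -3.9]
grip_width: 0.46
grip_force: 44.5
time: 6.02
position: [0.5651, -0.216, 0.3276]
tool_rot: [-0.026, -3.14, -0.002]
ft_force: [-0.0, 0.4, -3.5]
grip_width: 0.456
grip_force: 44.5
[ 0.56508444 -0.21598811  0.3275541 ]
top handle top 353.2 171.3
top foot 341.6 180.8
(327, 178, 21, 19)
side handle top 308.7 178.9
side foot 304.5 225.4
(290, 243, 26, 20)
```

View pics/side4.png

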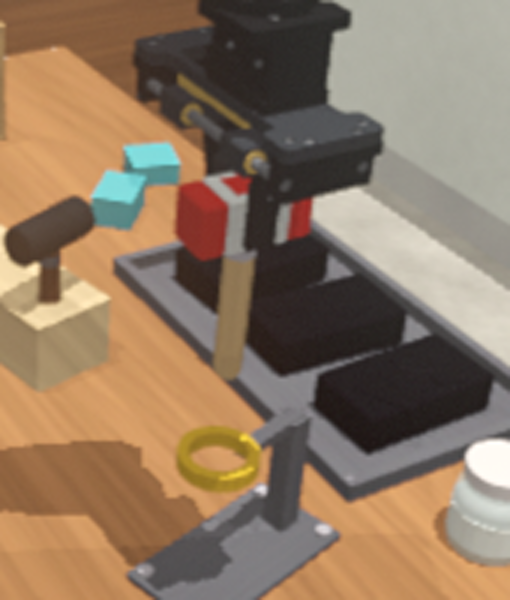

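The mallet hangs above the ring, foot at crop (228,370) and almost vertical. The ring centre is at crop (219,458). I'll refine the ring position next.

```bash
python3 - <<'E'
from h import *
P=np.array(ctrl.get_state()["position"])
for n,uvf in(("side",(306,223.3)),("top",None)):
    d=get_image(n);p=d["pixels"]
    h=cv2.cvtColor(p,cv2.COLOR_RGB2HSV);m=cv2.inRange(h,(20,170,60),(34,255,255))
    m[:150]=0;m[240 if n=="top" else 290:]=0;m[:,:270]=0;m[:,360:]=0
    c=np.vstack([k for k in cv2.findContours(m,0,1)[0] if cv2.contourArea(k)>8])
    x,y,w,hh=b=cv2.boundingRect(c);e=cv2.minEnclosingCircle(c)
    print(n,b,e,ray(d,(x+w/2-.5,y+hh/2-.5),.128).round(4),ray(d,e[0],.128).round(4))
    if uvf:print("foot",ray(d,uvf,P[2]-.125).round(4),P.round(4))
    cv2.imwrite(f"pics/{n}5.png",cv2.resize(p[140:220,300:380],None,fx=6,fy=6,interpolation=2)[:,:,::-1])
E
```

```text
side (289, 242, 28, 22) ((302.3940124511719, 252.36175537109375), 13.809545516967773) [ 0.5636 -0.2199  0.128 ] [ 0.5637 -0.2194  0.128 ]
foot [ 0.5719 -0.2116  0.2032] [ 0.5658 -0.2153  0.3282]
top (326, 177, 23, 20) ((337.2935791015625, 186.38531494140625), 11.300250053405762) [ 0.5625 -0.2195  0.128 ] [ 0.5628 -0.2203  0.128 ]
```

View pics/top5.png

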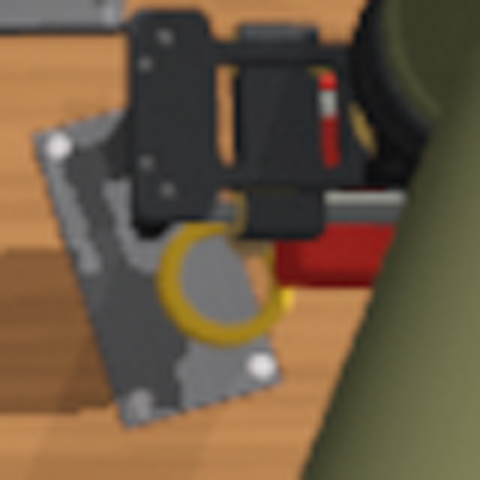

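The top view shows the ring centre at crop (222,283), clear of the holder. The ring is at (0.563, -0.220). The handle leans slightly toward +x, so I'll shift by -5, -4 mm and go down.

```bash
python3 -m crank '[[[5,-4,0,0,1],[0,0,15,0,1],[0,0,20,0,1],[0,0,15,0,1],[0,0,0,0,1],[0,0,0,0,1]]]'; python3 -m crank '[[[0,0,10,0,1],[0,0,10,0,1],[0,0,10,0,1],[0,0,10,0,1],[0,0,0,0,1]]]';python3 - <<'E'
from h import *
d=get_image("side");p=d["pixels"]
cv2.imwrite("pics/side6.png",cv2.resize(p[160:300,240:380],None,fx=4,fy=4,interpolation=2)[:,:,::-1])
E
```

```text
time: 6.77
position: [0.56, -0.2204, 0.2782]
tool_rot: [-0.026, -3.14, -0.001]
ft_force: [-0.2, -0.7, -3.3]
grip_width: 0.458
grip_force: 44.5
time: 7.18
position: [0.5593, -0.22, 0.2356]
tool_rot: [-0.026, -3.137, -0.002]
ft_force: [-0.5, 0.2, -4.8]
grip_width: 0.457
grip_force: 44.5
```

View pics/side6.png

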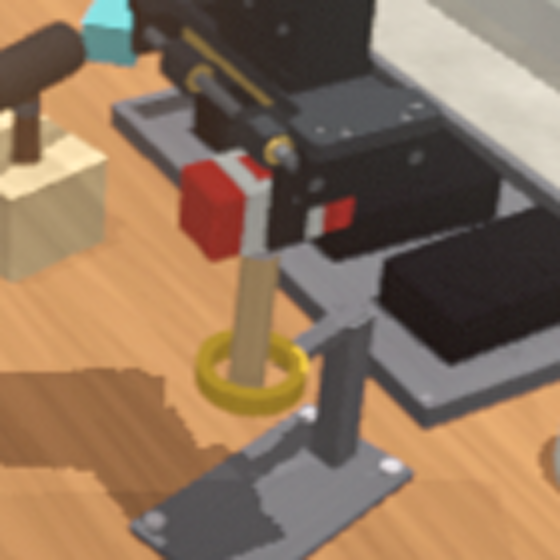

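The foot is inside the bore at crop (247,380), close to the ring centre at (251,372). I'll keep going down.

```bash
python3 -m crank '[[[-1,0,15,0,1],[-1,0,15,0,1],[0,0,15,0,1],[0,0,15,0,1],[0,0,12,0,1],[0,0,10,0,1],[0,0,5,0,1],[0,0,0,0,1],[0,0,0,0,1]]]'
```

```text
time: 7.98
position: [0.5629, -0.2208, 0.1519]
tool_rot: [0.026, 3.141, -0.0]
ft_force: [0.3, 0.3, -3.1]
grip_width: 0.455
grip_force: 44.5
```

```bash
python3 -m crank '[[[0,0,4,0,1],[0,0,3,0,1],[0,0,2,0,1],[0,0,0,0,1]]]'; python3 -m crank '[[[0,0,1,0,1],[0,0,0,0,1],[0,0,0,0,1]]]'
```

```text
time: 8.32
position: [0.5624, -0.2205, 0.1422]
tool_rot: [-0.026, -3.141, -0.0]
ft_force: [-0.6, -0.1, -3.7]
grip_width: 0.462
grip_force: 44.5
time: 8.57
position: [0.5627, -0.2207, 0.1417]
tool_rot: [0.026, 3.141, -0.0]
ft_force: [0.4, 0.1, -3.7]
grip_width: 0.456
grip_force: 44.5
```

```bash
for i in 1 2; do python3 -m crank '[[[0,0,1,0,1],[0,0,0,0,1],[0,0,0,0,1]]]' | grep -E 'pos|ft'; done
```

```text
position: [0.5629, -0.2208, 0.141]
ft_force: [0.1, -0.8, -0.9]
position: [0.5629, -0.2208, 0.1409]
ft_force: [-2.6, 0.8, 5.3]
```

Contact with the ring is felt. Release.

```bash
python3 -m crank '[[[0,0,0,0,0],[0,0,0,0,-0.3],[0,0,0,0,-0.6],[0,0,0,0,-0.8],[0,0,0,0,-0.8],[0,0,0,0,-0.8]]]' 10; python3 - <<'E'
from h import *
d=get_image("side");p=d["pixels"]
cv2.imwrite("pics/side7.png",cv2.resize(p[170:310,240:380],None,fx=4,fy=4,interpolation=2)[:,:,::-1])
E
```

```text
time: 9.57
position: [0.5626, -0.2207, 0.1394]
tool_rot: [0.026, 3.141, -0.0]
ft_force: [0.1, -0.1, 0.7]
grip_width: 0.79
grip_force: 0.0
```

View pics/side7.png

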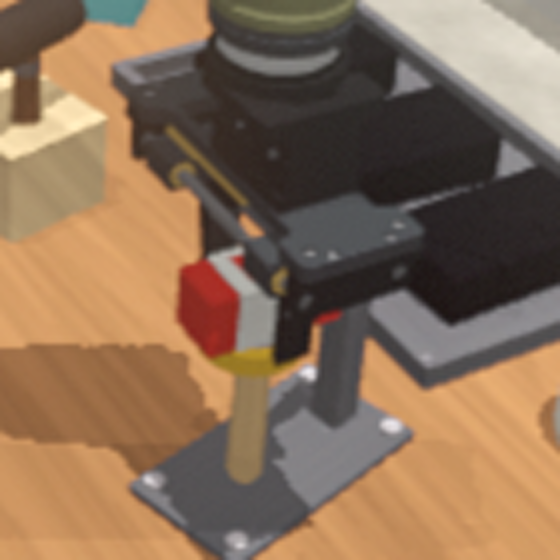

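The head rests on the ring, with the handle through it (foot at crop (243,475)) and the fingers off. I'll retreat straight up.

```bash
python3 -m crank '[[[0,0,-5,0,-0.8],[0,0,-10,0,-0.8],[0,0,-20,0,-0.8],[0,0,-30,0,-0.8],[0,0,-30,0,-0.8],[0,0,-30,0,-0.8],[0,0,-20,0,-0.8],[0,0,0,0,-0.8],[0,0,0,0,-0.8]]]'; python3 - <<'E'
from h import *
d=get_image("side");p=d["pixels"]
cv2.imwrite("pics/side8.png",cv2.resize(p[110:310,180:380],None,fx=3,fy=3,interpolation=2)[:,:,::-1])
E
```

```text
time: 10.37
position: [0.5633, -0.2212, 0.2868]
tool_rot: [0.027, 3.138, -0.001]
ft_force: [-0.1, -0.9, -0.2]
grip_width: 0.9
grip_force: 0.0
```

View pics/side8.png

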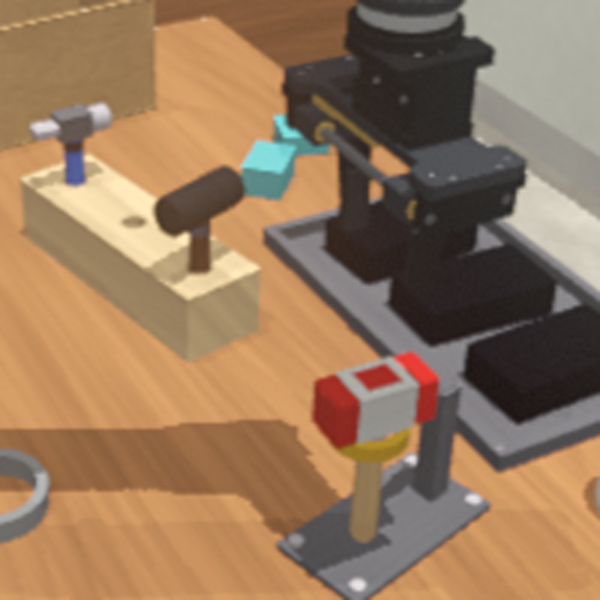

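The mallet hangs upright in the ring (head at crop (375,400)), the other two tools stand in the block, and the robot is clear.

```bash
python3 -c "
from bench import job;print(job.close_job())"
```

```text
the job is handed in; nothing more can be done
None
```

The red-faced mallet hangs upright in the yellow ring with the gripper clear of it, the other two tools are still standing in the block, and the job was handed in at about 10.4 s of robot time.

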